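Call a colleague and point out the next repair

ROBOT

A 6-joint arm with a two-finger parallel gripper is mounted at the origin on the work surface. World frame = base frame: x ahead of the robot, y to its left, z up, the work surface at z = 0. Lengths are in mm, angles in rad, forces in N, time in s.
With the tool pointing down it reaches from about 350 to 975 mm from the base axis. Payload 7.1 kg.
Tool frame: the origin (TCP) lies between the finger pads, 19 mm behind the fingertips; this is the grasp point; z points along the fingers, y is the line along which they close (so a half turn about z gives the same grasp; the last joint's range is limited). The gripper opens to 88 mm and grips with 3 to 60 N. Pads are 20 mm wide; open, the fingers measure 115 mm over their backs; the gripper's body (75 mm by 178 mm) begins 61 mm behind the grasp point.
Start: joints at [1.268, 0.423, 1.63, -0, 1.089, -0.019], TCP at [174.972, 599.991, 241.375] pointing down, gripper open.
Joint ranges: [-3, 3], [-0.9, 2.11], [0.09, 2.58], [-1.31, 4.45], [0.11, 2.69], [-2.54, 2.54]. Speed limits (rad/s): [2.39, 2.39, 3.01, 3.14, 3.14, 3.14].

INTERFACE

Orientations are given as a unit quaternion [x, y, z, w].
In Python, from station import env, set_gripper, viewer, workorder gives the robot as it stands. Calls block until the motion is done:
- env.reach(position, orientation): joint-space move of the TCP to a pose.
- env.move_l(position, rot=None, rate=150, f_stop=None): straight line of the TCP; rot=None keeps the orientation; rate is the mean speed in mm/s. With f_stop (N) it stops when the force on the tool has changed by that much, and returns True; else False.
- env.move_joints(angles): joint-space move.
- set_gripper(opening): finger opening in mm; the grip force is fixed at half the most; returns when the fingers have stopped.
- env.hold(seconds).
- env.ik(position, orientation): joint angles nearest the present ones, or None.
- env.read_state(): the state.
- viewer.camera(name): name is "side" or "top"; returns the picture (480x640x3 uint8, blue, green, red); there is no depth.
- viewer.camera_params(name): a dict with "fx", "fy", "cx", "cy" (pixels), "pose" (4x4, takes a point from camera to world coordinates). Camera axes: x right, y up, looking along -z (the intrinsics and any distortion apply to the point x, -y, -z); pixel columns grow to the right and rows downward; lengths in mm; the calibration is good to about 2 mm. A picture is of the moment at which its call begins. camera_params takes no time and is no camera call.
A pose or a line that the arm cannot do raises env.IKError and nothing moves.
- workorder.sign_off(): hands the job in; it is judged then, once.
The state is a dict: "time_s": time; "qpos": joint angles; "dq": joint speeds; "tau": joint torques, N m; "tool_pos": TCP position; "orientation": TCP orientation; "force": force on the tool from outside, world axes, zero at the start; "wrist_torque": the same for the moment, N m; "width": finger opening in mm; "grip_force": force on a finger pad.
Only numpy, scipy, OpenCV 4.12 (cv2) and the standard library are available. Lean on these libraries where they do the work, as an engineer would, in place of code of your own. Each camera call takes 0.05 s, during which the arm holds its last target. There are 200 camera calls.

TASK

Call your workmate over to the silversmith's bench and show what to do next: press the red call button all the way down and let it come up again, then point at the copper mug, and last at the dome-headed steel stake on which the mug is to be worked. To point, hold the fingertips two to four centimetres above the middle of the thing's top, fingers pointing straight down, without touching it, for two to three seconds; finish with the hand still pointing at the stake. Except for the button, touch and move nothing that stands or lies on the bench, and do not bring the fingertips down over any of the other pieces.

Things in the scene. Friction and masses are not known exactly. Their poses are not given: they have to be found in the camera images.
- call_top (a point): Centre of the top face of the red round call button (cap 40 mm across) in a black housing fixed to the bench; released, its top is 22 mm above the bench. The cap moves straight down 6 mm and springs back; fully down takes about 5 N.
- call (a joint): Travel of the call button in m: 0 released, 0.006 fully pressed.
- copper_mug: Copper mug, open at the top, 72 mm across and 90 mm high, with one side handle towards its own +y. Stands loose on the bench. Origin at the centre of its underside, z up.
- copper_mug_rim (a point): Centre of the copper mug's mouth, at rim height (90 mm above the bench).
- dome_stake: Dome-headed stake: dark steel post on a round foot 72 mm across, with a mushroom-shaped, smoothly rounded head 62 mm across; 130 mm high. Stands loose on the bench. Origin at the centre of its underside.
- dome_top (a point): Highest point, in the middle, of the dome-headed stake, 130 mm above the bench.
- silver_goblet: Bystander: silver-coloured goblet on a thin stem, 70 mm across, 130 mm high, loose. Origin at the centre of its underside.
- brass_bowl: Bystander: brass bowl, 84 mm across the rim, 55 mm high, loose. Origin at the centre of its underside.
- cone_stake: Bystander: dark steel stake with the same 72 mm round foot, but ending in a narrow upward cone; 130 mm high, loose. Origin at the centre of its underside.
- hammer: Bystander: hammer 260 mm long lying on the bench beyond the other pieces, about across the robot's view (its own x axis, from handle to head, about along world y). Loose.

How it is judged:
By the outcome, as a careful person would: the job done as asked, in the order asked, and still so for the second after the job is handed in, with the robot touching nothing.
It also fails if it takes over 54 s, if anything falls off the work surface, if the arm or the gripper's body presses on something with over 40 N, if the wrist force passes 120 N, or if a joint passes its speed limit or range.

## Working session

There is one attempt and no reset: what is moved stays moved. The work goes in short steps, each a Python script; the robot and the scene stay as the last script left them, time stands still between calls to the robot, and variables do not carry over. Pictures are saved under pics/ and viewed, at most 10 in all, crops included, and the job is handed in when it is done.

```bash
mkdir -p pics; ls
python3 - <<'E'
from station import env, set_gripper, viewer, workorder
import cv2
for n in("top","side"):
    cv2.imwrite(f"pics/{n}1.png",viewer.camera(n)); print(n,viewer.camera_params(n))
s=env.read_state();print(s["time_s"],s["orientation"],s["force"],s["width"])
E
```

```text
pics
top {'fx': 520.2455743945806, 'fy': 520.2455743945806, 'cx': 324.21249395231536, 'cy': 239.06577884384018, 'pose': array([[-2.61034225e-02,  9.80151444e-01, -1.96524192e-01,
         3.90442071e+02],
       [-9.99626296e-01, -2.71893905e-02, -2.82943716e-03,
        -1.24367763e+01],
       [-8.11664994e-03,  1.96376893e-01,  9.80494893e-01,
         1.26623758e+03],
       [ 0.00000000e+00,  0.00000000e+00,  0.00000000e+00,
         1.00000000e+00]])}
side {'fx': 475.38363996752196, 'fy': 475.38363996752196, 'cx': 321.773773160998, 'cy': 245.77738772205, 'pose': array([[-9.03035622e-01,  2.90804424e-01, -3.16163649e-01,
         2.72886585e+02],
       [-4.29562311e-01, -6.08414970e-01,  6.67313603e-01,
         7.30532509e+02],
       [ 1.69905112e-03,  7.38419942e-01,  6.74339011e-01,
         8.50572820e+02],
       [ 0.00000000e+00,  0.00000000e+00,  0.00000000e+00,
         1.00000000e+00]])}
0.1 [ 1.41421457e-01  9.89949250e-01 -6.62432014e-04 -1.23370964e-04] [ 0.97993555 -0.13314891  0.01171901] 87.63924460894088
```

View pics/top1.png

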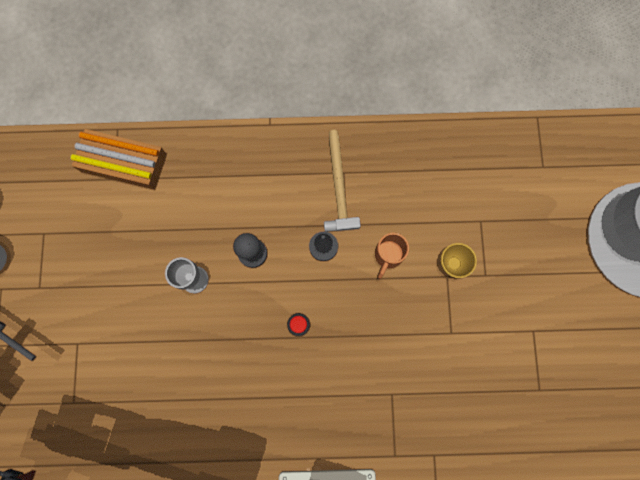

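View pics/side1.png

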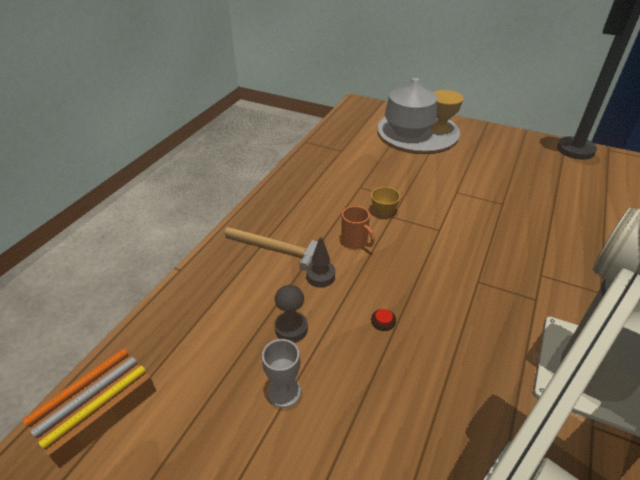

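The top view shows the button at (299,324), mug at (393,250), dome stake head at (246,246) with its foot at about (253,254), cone stake at (324,245), goblet at (182,272) and bowl at (459,260). The side view agrees: dome head at (289,298), mug at (356,215), button at (384,318). Next I'll localise them precisely and check with overlays.

```bash
cat > geo.py <<'E'
import numpy as np, cv2
from scipy.optimize import least_squares
from station import viewer
P={n:viewer.camera_params(n) for n in("top","side")}
def proj(n,X):
    p=P[n];T=p["pose"];c=(np.atleast_2d(X)-T[:3,3])@T[:3,:3]
    return np.c_[p["cx"]+p["fx"]*c[:,0]/-c[:,2], p["cy"]-p["fy"]*c[:,1]/-c[:,2]]
def ray(n,uv,z):
    p=P[n];T=p["pose"];d=T[:3,:3]@np.array([(uv[0]-p["cx"])/p["fx"],-(uv[1]-p["cy"])/p["fy"],-1]);o=T[:3,3]
    return o+d*(z-o[2])/d[2]
def circ(c,r,z):
    a=np.linspace(0,2*np.pi,60);return np.c_[c[0]+r*np.cos(a),c[1]+r*np.sin(a),0*a+z]
E
python3 - <<'E'
from geo import *
I={n:cv2.imread(f"pics/{n}1.png") for n in P}
def red(n):
    h=cv2.cvtColor(I[n],cv2.COLOR_BGR2HSV)
    m=((h[...,0]<5)|(h[...,0]>175))&(h[...,1]>200)&(h[...,2]>100)
    k,l,s,c=cv2.connectedComponentsWithStats(m.astype(np.uint8));i=1+s[1:,4].argmax();print(n,s[i],c[i]);return c[i]
for n in P: print("button",n,ray(n,red(n),22))
print("mug",ray("top",(393,249.5),90))
print("mug side",ray("side",(355.5,215),90))
# dome: triangulate head silhouette centre; foot
r=least_squares(lambda x:np.r_[proj("top",x)[0]-(246.5,246.5),proj("side",x)[0]-(289.5,298)],[500,100,100]);print("head",r.x,r.fun)
hc=r.x
mug=ray("top",(393,249.5),90); b=ray("top",red("top"),22)
out=[]
for n,(x0,x1,y0,y1) in{"top":(200,440,210,350),"side":(250,420,190,350)}.items():
    k=4 if n=="top" else 3.7
    im=cv2.resize(I[n],None,fx=k,fy=k,interpolation=cv2.INTER_CUBIC)
    for c,rr,z,col in[(mug,36,90,(255,255,0)),(mug,36,0,(255,255,0)),(hc,36,0,(0,255,0)),(hc,31,hc[2],(0,255,0)),(b,20,22,(255,255,255))]:
        q=(proj(n,circ(c,rr,z))+.5)*k-.5
        cv2.polylines(im,[q.round().astype(int)],True,col,1)
    c=im[int(y0*k):int(y1*k),int(x0*k):int(x1*k)]
    f=min(800/c.shape[1],600/c.shape[0],1);cv2.imwrite(f"pics/{n}_ov.png",cv2.resize(c,None,fx=f,fy=f))
E
```

```text
top [290 316  17  17 208] [297.89903846 323.80288462]
button top [437.40305669  58.64463398  22.        ]
side [375 310  18  14 185] [383.55135135 315.85405405]
button side [437.91309307  60.18798814  22.        ]
mug [ 597.41851646 -166.16067991   90.        ]
mug side [ 601.83659345 -164.53151623   90.        ]
head [611.83818619 168.05021964 106.82778336] [-0.17712525 -0.56692066  0.52146555  0.14645518]
top [290 316  17  17 208] [297.89903846 323.80288462]
```

View pics/top_ov.png

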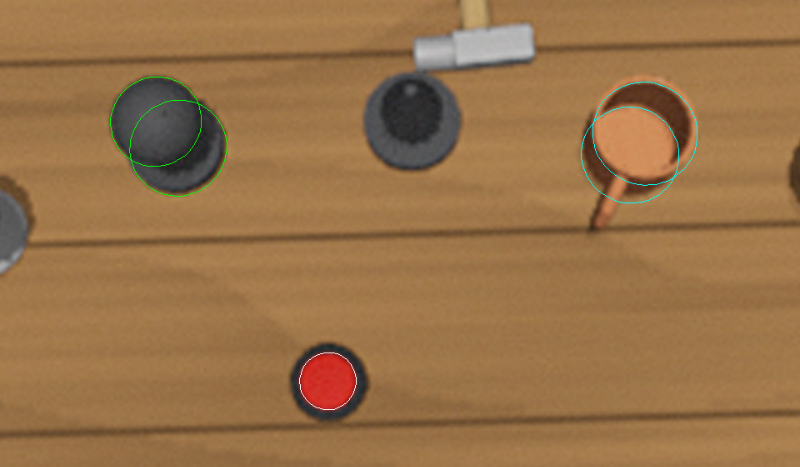

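View pics/side_ov.png

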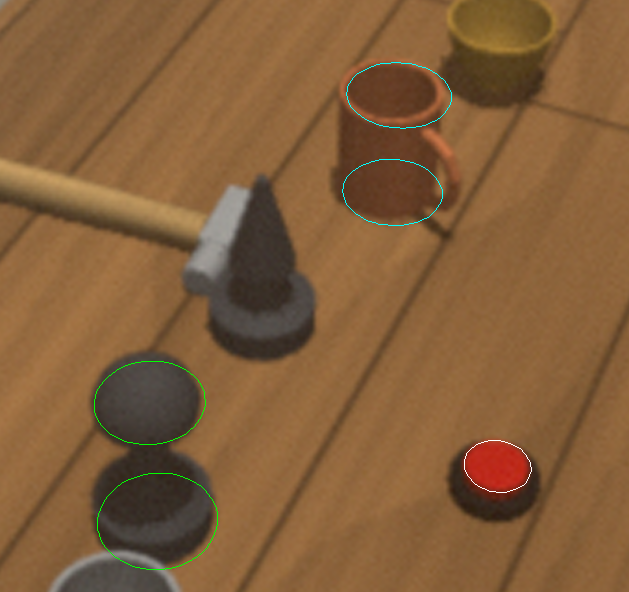

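Overlays fit to about 2 mm. The mug needs about +2 mm in y and the dome about +1 mm in x. Starting with the button.

Run:
```python
from station import env, set_gripper
import numpy as np
D=np.array([0,1,0,0.])
def st(t):
    s=env.read_state();print(t,round(s["time_s"],2),np.round(s["tool_pos"],1),np.round(s["force"],1),round(s["width"],1))
set_gripper(0);st("closed")
env.move_l([437.6,59.3,241],rot=D,rate=150);st("over")
env.move_l([437.6,59.3,52],rate=120);env.hold(.3);st("near")
print(env.move_l([437.6,59.3,30],rate=12,f_stop=12));st("down")
env.hold(.3);st("held")
env.move_l([437.6,59.3,60],rate=50);st("up")
```

```text
closed 1.44 [175.  600.  241.4] [-0.1 -0.   0.1] 0.3
over 5.6 [437.5  59.5 241. ] [-0.1 -0.3 -0.6] 0.5
near 7.62 [437.8  59.3  52.3] [ 0.1  0.6 -0.1] 0.2
True
down 8.95 [437.6  59.3  34.9] [-1.4  0.4 11.3] 0.7
held 9.25 [437.6  59.3  34.9] [-1.4  0.1 10.5] 0.7
up 9.91 [437.6  59.3  60.1] [-0.9 -0.3  1.5] 0.5
```

Run:
```python
from station import env, viewer
import numpy as np, cv2
def st(t):
    s=env.read_state();print(t,round(s["time_s"],2),np.round(s["tool_pos"],1),np.round(s["force"],1))
env.move_l([437.6,59.3,241],rate=150)
env.move_l([599,-164.5,241],rate=150);st("over")
env.move_l([599,-164.5,139],rate=100);st("point")
env.hold(2.1);cv2.imwrite("pics/mug_pt.png",viewer.camera("side"));st("held")
env.move_l([599,-164.5,241],rate=120)
env.move_l([440,0,241],rate=150)
env.move_l([612.5,169,241],rate=150);st("over stake")
```

```text
over 13.26 [ 598.8 -164.   241.1] [-0.4  0.3 -0.3]
point 14.43 [ 599.5 -164.7  139.7] [ 0.1 -0.4 -0. ]
held 16.57 [ 599.  -164.5  139. ] [ 0.7 -0.3 -0.2]
over stake 21.01 [612.1 168.6 241.1] [-0.4  0.2 -1.1]
```

View pics/mug_pt.png

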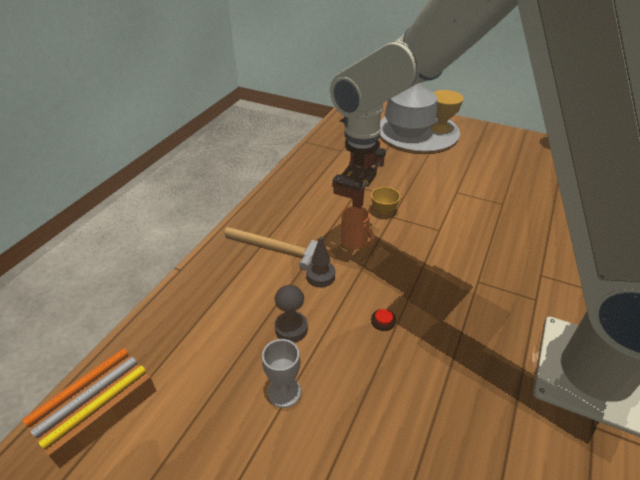

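The fingertips, at about (358,203), are centred over the mug mouth and nothing was disturbed. Now the stake.

Run:
```python
from station import env, viewer
import numpy as np, cv2
env.move_l([612.5,169,179],rate=80)
env.hold(2.1);cv2.imwrite("pics/dome_pt.png",viewer.camera("side"))
s=env.read_state();print(s["time_s"],s["tool_pos"],s["force"])
```

```text
24.0833 [612.50323817 169.01173895 179.0185846 ] [-8.17446071e-01 -5.10484445e-01 -6.41325419e-04]
```

View pics/dome_pt.png

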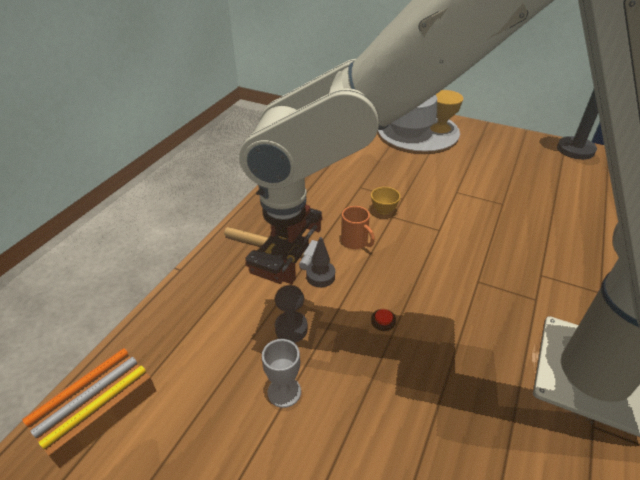

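The fingers sit right above the dome head at (290,298), and everything else is where it was.

```bash
python3 -c "
from station import workorder
print(workorder.sign_off())"
```

```text
the job is handed in; nothing more can be done
None
```

I pressed the call button fully and let it come back up, pointed at the copper mug and then at the dome-headed stake, where the hand still points. I signed off at about 24 s, and the pictures show nothing else moved.

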